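# Set the rail in the mortising jig

## Task

Set the dark wooden rail up in the jig for mortising, only by pushing it, never lifting or tipping it. First nudge it flat against the long aluminium fence, then push the red sliding stop along the fence until the rail is trapped with no gaps between the red stop and the fixed end stop. Leave the other things on the bench where they are and finish clear of everything.

Things in the scene. Friction and masses are not known exactly. Their poses are not given: they have to be found in the camera images.
- jig: Aluminium L-shaped jig fixed to the bench. Origin on the bench at the middle of the foot of the fence's front face; its axes are: +y along the fence towards the fixed end stop, -x out of the front face (towards the robot), z up. Fence: x 0 to 30 mm, y -180 to 180 mm, 30 mm tall. Fixed end stop: y 130 (its inner face) to 155 mm, x -60 to 0 mm, 30 mm tall. Its yaw is up to 0.3 rad either way.
- rail: Loose dark wooden rail with a pencilled mortise on top, 50 mm (x) x 140 mm (y, the long way) x 28 mm tall, about 0.14 kg; origin at the centre of its underside. It starts askew on the bench in front of the fence, clear of both stops. In place its centre is at x -25, y +60 mm in the jig's frame.
- slide (a joint): Travel of the red sliding stop along the fence towards the fixed end stop (jig +y), in m. Its inner face is at jig y = -0.135 + value, so it is at 0.125 when it traps the rail. It starts between 0 and 0.03, slides against about 2 N of friction, stays where it is left, travel limit 0.25.
- slide_face (a point): Middle of the inner face (the one that meets the rail) of the red sliding stop, 30 mm in front of the fence and 25 mm above the bench. The red block reaches from here 25 mm back in jig -y to its flat outer face; in front of the fence it covers jig x -55 to -3 mm and z 3 to 47 mm; above the fence it reaches on to jig x 37 mm, z 33 to 47 mm.
- glue: white glue bottle with blue label and orange cap, 52 mm diameter, 130 mm tall; origin under its centre. Bystander.
- offcut: pale softwood offcut 40 x 70 x 30 mm lying near the back of the fence; origin centre of underside. Bystander.
- screwdriver: screwdriver lying on the bench. Bystander.
- square: try square lying flat: dark 100 mm wooden stock, steel blade. Bystander.
- clamp: bar clamp lying flat, 240 mm dark steel bar, two blue jaws 90 mm long. Bystander.
- tape: yellow tape measure 65 x 35 x 60 mm, standing. Bystander.
Things that resemble listed ones, but are neither listed nor needed, are in the scene too. What is shaped like the rail but turquoise or yellow is not meant.

How it is judged:
By the outcome, as a careful person would: the job done as asked, in the order asked, and still so for the second after the job is handed in, with the robot touching nothing.
It also fails if it takes over 45 s, if anything falls off the work surface, if the arm or the gripper's body presses on something with over 40 N, if the wrist force passes 120 N, or if a joint passes its speed limit or range.

## Robot

A 6-joint arm with a two-finger parallel gripper is mounted at the origin on the work surface. World frame = base frame: x ahead of the robot, y to its left, z up, the work surface at z = 0. Lengths are in m, angles in rad, forces in N, time in s.
With the tool pointing down it reaches from about 0.35 to 0.775 m from the base axis. Payload 7.3 kg.
Tool frame: the origin (TCP) lies at the very end of the fingers, on their centre line; the grasp point (between the pads) lies 19 mm behind it; z points along the fingers, y is the line along which they close (so a half turn about z gives the same grasp; the last joint's range is limited). The gripper opens to 92 mm and grips with 3 to 60 N. Pads are 19 mm wide; open, the fingers measure 130 mm over their backs; the gripper's body (75 mm by 190 mm) begins 47 mm behind the grasp point.
Start: joints at [1.115, 0.342, 1.524, -0, 1.275, -0.146], TCP at [0.16, 0.5, 0.227] pointing down, gripper open.
Joint ranges: [-2.53, 2.53], [-0.77, 2.02], [0.04, 2.7], [-1, 4.14], [0.28, 2.66], [-3.11, 3.11]. Speed limits (rad/s): [2.57, 2.57, 3.14, 3.14, 3.14, 3.14].

## Interface

Orientations are given as [roll, pitch, yaw] about the fixed x, y, z axes, in that order (R = Rz(yaw) Ry(pitch) Rx(roll)).
In Python, from cell import telemetry, eyes, job gives the robot as it stands.
- The arm moves only by the tool apply_moves, never from a script. Its arguments are lists of equal length, an entry for each row: "delta_pos": the shift along the world's x, y, z each as a share of 0.4 m, from -1 to 1, a list of three; "dr": the turn, a rotation vector about the world's x, y, z each as a share of 0.5 rad, from -1 to 1, a list of three; "jaw": the opening, from 0 (shut) to 1 (fully open). A call has 1 to 8 rows; each row is the pose to reach, as a shift and turn from the pose commanded when the call began; what a row does not reach only later rows make up. A row lasts 1/12 s, in which the tool goes at most 41.7 mm and 7.16 degrees, less where a joint would pass 70% of its speed; a pose out of reach is approached as far as the arm can. A call with a number of a shift or a turn outside -1 to 1 is refused whole. A call with a gripper value outside its range is refused whole. The fingers move at their own pace and stop on an object; "force" is the grip in N (left out, the last holds). Time passes only in rows, so rows that repeat a pose let the fingers close. It gives the time, the measured TCP pose, the force, the opening and the grip force at its end, in the units of the state.
- telemetry.observe(): the state, without advancing time (a new reading comes with each control period).
- eyes.read_camera(name): name is "side" or "top"; returns the picture (384x512x3 uint8, red, green, blue); there is no depth.
- eyes.camera_model(name): a dict with "vertical_fov" (degrees; the focal length in pixels is half the picture's height over the tangent of half this angle, whatever the lens; pixels are square), "cx", "cy" (the principal point, pixels), "rvec" (rotation vector, rad) and "tvec" (3), from world to camera coordinates, as OpenCV has them. Camera axes: x right, y down, z forward; pixel columns grow to the right and rows downward; lengths in m; the calibration is good to about 2 mm. A picture is of the moment at which its call begins. camera_model takes no time and is no camera call.
- job.hand_in(): hands the job in; it is judged then, once.
The state is a dict: "time": time; "qpos": joint angles; "qvel": joint speeds; "joint_efforts": joint torques, N m; "tool_pos": TCP position; "tool_rot": TCP orientation; "contact_force": force on the tool from outside, world axes, zero at the start; "torque": the same for the moment, N m; "opening": finger opening in m; "grip_force": force on a finger pad.
Only numpy, scipy, OpenCV 4.12 (cv2) and the standard library are available. Lean on these libraries where they do the work, as an engineer would, in place of code of your own. Each camera call takes 0.05 s, during which the arm holds its last target. There are 200 camera calls.

## Working session

There is one attempt and no reset: what is moved stays moved. The work goes in short steps, Python scripts to look and compute and a tool call to move; the robot and the scene stay as the last step left them, time stands still between calls to the robot, and variables do not carry over. Pictures are saved under pics/ and viewed, at most 10 in all, crops included, and the job is handed in when it is done.

Besides the shell and the picture viewer there is one more tool, called as name(argument=value, ...) on one line, values as JSON. apply_moves: Moves the arm, as the interface text tells. Its arguments: {"type":"object","properties":{"delta_pos":{"type":"array"},"dr":{"type":"array"},"jaw":{"type":"array"},"force":{"type":"number"}},"required":["delta_pos","dr","jaw"]}

```bash
mkdir -p pics; cat > h.py <<'E'
import numpy as np, cv2
from cell import telemetry, eyes, job
def cam(n):
    m=eyes.camera_model(n); f=192/np.tan(np.radians(m["vertical_fov"])/2)
    K=np.array([[f,0,m["cx"]],[0,f,m["cy"]],[0,0,1]]); R=cv2.Rodrigues(np.array(m["rvec"],float))[0]
    return K,R,np.array(m["tvec"],float).reshape(3),m
def ray(n,px,z):
    K,R,t,m=cam(n); px=np.atleast_2d(np.array(px,float))
    d=(np.linalg.inv(K)@np.c_[px,np.ones(len(px))].T).T@R; c=-R.T@t
    return c+d*((z-c[2])/d[:,2])[:,None]
def proj(n,P):
    K,R,t,m=cam(n); return cv2.projectPoints(np.atleast_2d(np.array(P,float)),R,t,K,None)[0].reshape(-1,2)
def snap(n,f):
    im=eyes.read_camera(n); cv2.imwrite('pics/'+f,im[:,:,::-1]); return im
E
python3 - <<'E'
from h import *
for n in("top","side"):
    snap(n,n+"0.png"); m=cam(n)[3]; print(m, -cam(n)[1].T@cam(n)[2])
print(telemetry.observe())
E
```

```text
{'vertical_fov': 42.537083809120944, 'cx': 245.99410470712957, 'cy': 189.0597202282613, 'rvec': array([ 2.16930772, -2.19162199,  0.08028451]), 'tvec': array([0.0504316 , 0.55383505, 1.6930703 ])} [0.42238274 0.03959135 1.73083477]
{'vertical_fov': 51.04118803847146, 'cx': 257.9592063734346, 'cy': 195.42677948927508, 'rvec': array([ 1.97747568, -0.90004174,  0.47808446]), 'tvec': array([-0.34128856,  0.25609315,  0.88763901])} [-0.22721865 -0.66941736  0.68572347]
{'time': 0.1, 'qpos': array([ 1.11500658e+00,  3.42650536e-01,  1.52493194e+00, -1.58201135e-05,
        1.27538742e+00, -1.46002474e-01]), 'qvel': array([-2.04834192e-03, -2.09920448e-03, -3.30743527e-03, -7.33620047e-05,
       -1.20290482e-03, -9.84136379e-04]), 'joint_efforts': array([ 1.11051944e-03, -4.32009637e+01, -2.44688863e+01,  7.19039189e-02,
        5.26019605e-02, -3.22582639e-05]), 'tool_pos': array([0.15987166, 0.49968274, 0.22611211]), 'tool_rot': array([-3.14022786e+00, -1.85399454e-04,  2.83180987e+00]), 'contact_force': array([-1.09421916,  1.05764943,  0.96067715]), 'torque': array([-0.05318527, -0.01051256,  0.00597975]), 'grip_force': 0.0, 'opening': 0.09151545977024426}
```

View pics/top0.png

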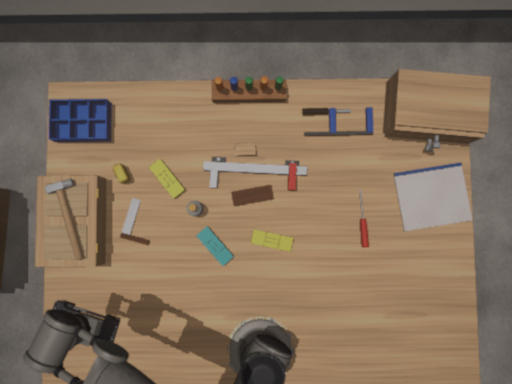

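View pics/side0.png

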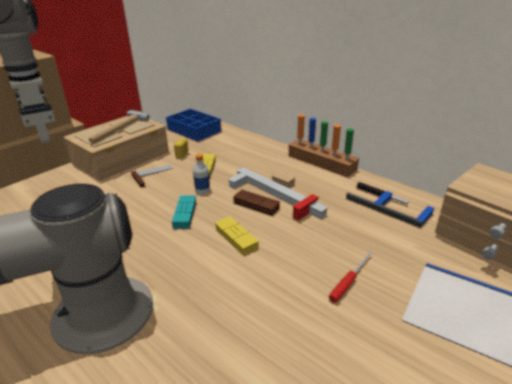

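The top view shows the fence from (204,167) to (307,172), the fixed stop at (214,180) and the red stop at (292,177). The dark brown block at (252,195) is the rail; the rail-shaped decoys are turquoise (215,246), yellow (272,240) and yellow (167,179). The dark brown one fits the description, so I'll measure it and confirm it in a crop.

```bash
cat > meas.py <<'E'
from h import *
def meas(f):
    im=snap("top",f); hsv=cv2.cvtColor(im,cv2.COLOR_RGB2HSV); H,S,V=[hsv[...,i].astype(int) for i in range(3)]
    roi=np.zeros(H.shape,bool); roi[140:225,190:325]=1
    def big(m):
        n,l,s,c=cv2.connectedComponentsWithStats((m&roi).astype(np.uint8)); i=1+np.argmax(s[1:,4]); return l==i
    out={}
    for name,m,z in(("rail",(V<115)&(S>90)&((H<20)|(H>172)),.028),("red",(S>170)&(V>120)&((H<6)|(H>174)),.047),("alu",(S<60)&(V>120),.03)):
        m=big(m); ys,xs=np.nonzero(m)
        P=ray("top",np.c_[xs,ys],z)[:,:2]
        r=cv2.minAreaRect((P*1000).astype(np.float32))
        out[name]=(P,r,m); print(name,len(xs),np.round(r[0],1),np.round(r[1],1),round(r[2],2))
    return im,out
E
python3 - <<'E'
from meas import *
im,o=meas("top1.png")
c=im[140:225,190:325].copy()
c=cv2.resize(c,None,fx=5.8,fy=5.8,interpolation=cv2.INTER_CUBIC)
for n,col in(("rail",(0,255,0)),("red",(255,255,0)),("alu",(255,0,255))):
    k=cv2.resize(o[n][2][140:225,190:325].astype(np.uint8),(c.shape[1],c.shape[0]),interpolation=cv2.INTER_NEAREST)
    cv2.drawContours(c,cv2.findContours(k,0,2)[0],-1,col,1)
cv2.imwrite("pics/crop1.png",c[:,:,::-1]); print(c.shape)
E
```

```text
rail 578 [532.7  23.6] [ 50.5 139.7] 9.91Traceback (most recent call last):
  File "<stdin>", line 2, in <module>
  File "meas.py", line 9, in meas
    m=big(m); ys,xs=np.nonzero(m)
  File "meas.py", line 6, in big
    n,l,s,c=cv2.connectedComponentsWithStats((m&roi).astype(np.uint8)); i=1+np.argmax(s[1:,4]); return l==i
                                                                            ~~~~~~~~~^^^^^^^^^
    return _wrapfunc(a, 'argmax', axis=axis, out=out, **kwds)
    return bound(*args, **kwds)
ValueError: attempt to get argmax of an empty sequence
```

```bash
sed -i 's/(S>170)&(V>120)&((H<6)|(H>174))/(S>130)\&(V>90)\&((H<6)|(H>172))/' meas.py
cat > crop.py <<'E'
from meas import *
def crop(f):
    im,o=meas("full_"+f)
    c=cv2.resize(im[140:225,190:325],None,fx=5.8,fy=5.8,interpolation=cv2.INTER_CUBIC)
    for n,col in(("rail",(0,255,0)),("red",(255,255,0)),("alu",(255,0,255))):
        k=cv2.resize(o[n][2][140:225,190:325].astype(np.uint8),(c.shape[1],c.shape[0]),interpolation=cv2.INTER_NEAREST)
        cv2.drawContours(c,cv2.findContours(k,0,2)[0],-1,col,1)
    cv2.imwrite("pics/"+f,c[:,:,::-1]); return im,o
E
python3 - <<'E'
from crop import *
im,o=crop("crop1.png"); print(cv2.cvtColor(im,cv2.COLOR_RGB2HSV)[172:188:5,292])
# fence top: front/back edges by columns away from the stops
hsv=cv2.cvtColor(im,cv2.COLOR_RGB2HSV)
P=o["alu"][0]
vx,vy,x0,y0=cv2.fitLine((P[(P[:,0]>.56)]).astype(np.float32),cv2.DIST_HUBER,0,.01,.01).ravel()
print("fence line dir",vx,vy,"pt",x0,y0)
E
```

```text
rail 578 [532.7  23.6] [ 50.5 139.7] 9.74
red 185 [ 595.8 -113. ] [25.1 90.5] 86.61
alu 940 [606.1  46. ] [295.2  90.6] 89.39
[[  3 160 167]
 [  3 160 167]
 [  2 160 167]
 [  2 160 167]]
fence line dir 0.033601232 0.9994353 pt 0.62575084 0.02943344
```

View pics/crop1.png

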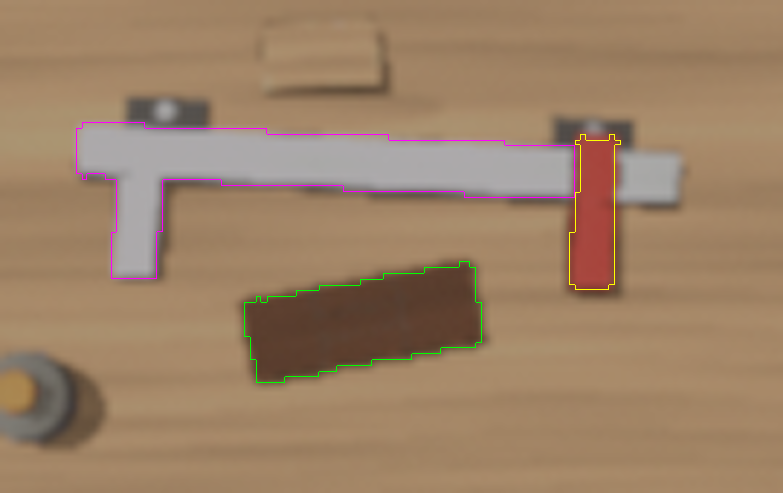

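The crop confirms the dark brown block at (252,195) as the rail: it has the right size, and lies in front of the fence between the two stops. Next I'll refine the jig frame.

```bash
python3 - <<'E'
from h import *
im=cv2.imread('pics/full_crop1.png')[:,:,::-1]
S=cv2.cvtColor(im,cv2.COLOR_RGB2HSV)[...,1].astype(float)
def edge(vals,i0,thr,step):   # subpixel crossing going from i0
    i=i0
    while vals[i]<thr: i+=step
    a,b=vals[i-step],vals[i]; return i-step+step*(thr-a)/(b-a)
top,bot=[],[]
for u in list(range(232,286)):
    col=S[:,u]; r=160+np.argmin(col[160:178]); 
    thr=(col[r]+85)/2 if False else 50
    top.append((u,edge(col,r,thr,-1))); bot.append((u,edge(col,r,thr,1)))
B=ray("top",top,.03)[:,:2]; F=ray("top",bot,.03)[:,:2]
fb=np.polyfit(B[:,1],B[:,0],1); ff=np.polyfit(F[:,1],F[:,0],1); print("back",fb,"front",ff)
sl=(fb[0]+ff[0])/2; yaw=np.arctan(-sl)   # y axis=(-sin yaw,cos yaw)
mid=(np.polyval(fb,0)+np.polyval(ff,0))/2; 
ey=np.array([-np.sin(yaw),np.cos(yaw)]); ex=np.array([np.cos(yaw),np.sin(yaw)])
p0=np.array([mid,0])-ex*.015
# end stop inner face
st=[(edge(S[v],214,50,1),v) for v in range(173,186)]
print("stop inner px",np.round(st,2).tolist())
E_=ray("top",[s for s in st if s[1]>174],.03)[:,:2]; 
yo=np.median((E_-p0)@ey)-.130
O=p0+ey*yo
# fence ends as check
le=ray("top",(edge(S[166],206,50,-1),166),.03)[0,:2]; re=ray("top",(edge(S[171],303,50,1),171),.03)[0,:2]
J=lambda P:np.c_[(P-O)@ex,(P-O)@ey]
print("yaw",yaw,"O",O,"width",mid-0 and (np.polyval(fb,0)-np.polyval(ff,0))*np.cos(yaw))
print("ends (.18,-.18)",(le-O)@ey,(re-O)@ey)
print("rail ctr jig",J(np.array([[.5327,.0236]])), "red ctr",J(np.array([[.5958,-.113]])))
np.savez('jig.npz',yaw=yaw,O=O)
E
```

```text
back [0.05938095 0.64266784] front [0.06037491 0.60975886]
stop inner px [[217.65, 173.0], [217.63, 174.0], [217.63, 175.0], [217.51, 176.0], [217.46, 177.0], [217.44, 178.0], [217.41, 179.0], [217.32, 180.0], [217.2, 181.0], [217.06, 182.0], [216.9, 183.0], [216.77, 184.0], [216.71, 185.0]]
yaw -0.059806522276842446 O [0.61190944 0.01207377] width 0.032850147598392915
ends (.18,-.18) 0.18352346796345378 -0.17776354253501925
rail ctr jig [[-0.07975675  0.00677121]] red ctr [[-0.00860487 -0.12581303]]
```

apply_moves(delta_pos=[[0.5,-0.75,0],[0.5,-0.75,0],[0.5,-0.75,0],[0.5,-0.75,0],[0.5,-0.75,0],[0.5,-0.75,0],[0.5,-0.75,0],[0.5,-0.75,0]], dr=[[0,0,0.5],[0,0,0.5],[0,0,0.5],[0,0,0.5],[0,0,0.5],[0,0,0.5],[0,0,0.5],[0,0,0.5]], jaw=[1,1,1,1,1,1,1,1])

```text
time: 0.87
tool_pos: [0.3416, 0.2268, 0.2269]
tool_rot: [3.141, 0.0, 3.082]
contact_force: [0.4, 0.3, 0.3]
opening: 0.0916
grip_force: 0.0
```

```bash
python3 - <<'E'
from h import *
print(ray("top",(195,209),.13), "glue base guess", ray("top",(196,211),.09)); print("yellow",ray("top",[(254,232),(252,240),(291,250),(290,235)],.028))
# side-view check: jig/rail points re-projected
O=np.array([.6135,.0149]);yaw=-.0598
ex=np.array([np.cos(yaw),np.sin(yaw)]);ey=np.array([-np.sin(yaw),np.cos(yaw)])
j=lambda x,y,z:np.r_[O+x*ex+y*ey,z]
print("side px: fence front-top ends, stop corner, red face",proj("side",[j(0,-.18,.03),j(0,.18,.03),j(-.06,.13,.03),j(-.055,-.116,.047),j(-.055,-.141,.047)]).round(1).tolist())
E
```

```text
[[0.48273977 0.21062109 0.13      ]] glue base guess [[0.477562  0.2115813 0.09     ]]
yellow [[ 0.4054169   0.01870281  0.028     ]
 [ 0.3781099   0.02588242  0.028     ]
 [ 0.34265979 -0.10744711  0.028     ]
 [ 0.39390265 -0.10488769  0.028     ]]
side px: fence front-top ends, stop corner, red face [[320.9, 210.0], [236.3, 168.8], [233.1, 180.3], [291.6, 204.2], [298.3, 207.5]]
```

apply_moves(delta_pos=[[0.26,-0.44,0],[0.26,-0.44,0],[0.26,-0.44,0],[0.26,-0.44,0],[0.26,-0.44,0],[0.26,-0.44,0],[0.26,-0.44,0],[0.26,-0.44,0]], dr=[[0,0,0],[0,0,0],[0,0,0],[0,0,0],[0,0,0],[0,0,0],[0,0,0],[0,0,0]], jaw=[1,1,1,1,1,1,1,1])

```text
time: 1.53
tool_pos: [0.4445, 0.0528, 0.2264]
tool_rot: [3.141, -0.001, 3.081]
contact_force: [-1.0, -0.3, -0.5]
opening: 0.0915
grip_force: 0.0
```

apply_moves(delta_pos=[[0.04,-0.07,0],[0.04,-0.07,0],[0.04,-0.07,-0.4],[0.04,-0.07,-0.4],[0.04,-0.07,-0.4],[0.04,-0.07,-0.4],[0.04,-0.07,-0.4],[0.04,-0.07,-0.4]], dr=[[0,0,0],[0,0,0],[0,0,0],[0,0,0],[0,0,0],[0,0,0],[0,0,0],[0,0,0]], jaw=[1,1,1,1,1,1,1,1])

```text
time: 2.2
tool_pos: [0.4597, 0.0259, 0.0663]
tool_rot: [3.141, -0.004, 3.084]
contact_force: [1.7, -0.5, 0.2]
opening: 0.0923
grip_force: 0.0
```

apply_moves(delta_pos=[[0,0,-0.13],[0,0,-0.13],[0,0,-0.13],[0.04,-0.0024,-0.13],[0.08,-0.005,-0.13],[0.11,-0.0066,-0.13],[0.14,-0.0084,-0.13],[0.17,-0.01,-0.13]], dr=[[0,0,0],[0,0,0],[0,0,0],[0,0,0],[0,0,0],[0,0,0],[0,0,0],[0,0,0]], jaw=[1,1,1,1,1,1,1,1])

```text
time: 2.87
tool_pos: [0.5315, 0.0209, 0.0184]
tool_rot: [-3.142, 0.005, 3.083]
contact_force: [0.3, 0.3, -1.0]
opening: 0.0916
grip_force: 0.3
```

```bash
python3 - <<'E'
from h import *
a=snap("top","t2.png"); b=snap("side","s2.png")
c=cv2.resize(a[140:225,190:325],(762,480)) 
d=cv2.resize(b[120:270,160:400],(768,480)); 
cv2.imwrite("pics/v2.png",cv2.resize(np.vstack([c,d[:,:762]]),(476,600))[:,:,::-1])
print(telemetry.observe()["tool_pos"])
E
```

```text
[0.53272123 0.02065239 0.01826604]
```

View pics/v2.png

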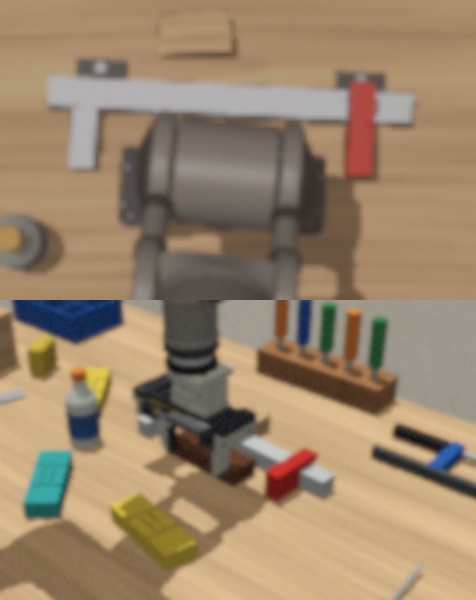

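The upper view shows the arm hiding the rail. In the lower (side) view both fingers are behind the squared-up rail, just in front of the fence. I'll continue gently until there is contact.

apply_moves(delta_pos=[[0.01,-0.0006,0],[0.02,-0.0012,0],[0.03,-0.0018,0],[0.035,-0.0021,0],[0.04,-0.0024,0],[0.04,-0.0024,0]], dr=[[0,0,0],[0,0,0],[0,0,0],[0,0,0],[0,0,0],[0,0,0]], jaw=[1,1,1,1,1,1])

```text
time: 3.47
tool_pos: [0.5453, 0.0196, 0.0148]
tool_rot: [3.141, 0.0, 3.082]
contact_force: [0.7, 0.1, -0.6]
opening: 0.0919
grip_force: 0.0
```

apply_moves(delta_pos=[[0.006,-0.0004,0],[0.012,-0.0007,0],[0.018,-0.001,0],[0.022,-0.0013,0],[0.022,-0.0013,0]], dr=[[0,0,0],[0,0,0],[0,0,0],[0,0,0],[0,0,0]], jaw=[1,1,1,1,1])

```text
time: 3.88
tool_pos: [0.5514, 0.0192, 0.0143]
tool_rot: [3.142, -0.006, 3.082]
contact_force: [-8.2, 0.9, 6.7]
opening: 0.0914
grip_force: 4.4
```

apply_moves(delta_pos=[[0.004,-0.0002,0],[0.004,-0.0002,0],[0.004,-0.0002,0]], dr=[[0,0,0],[0,0,0],[0,0,0]], jaw=[1,1,1])

```text
time: 4.13
tool_pos: [0.5514, 0.0193, 0.0143]
tool_rot: [-3.142, -0.009, 3.082]
contact_force: [-12.6, -0.5, 9.5]
opening: 0.0918
grip_force: 6.7
```

Firm against the fence: 12.6 N and no further motion. Backing off to look.

apply_moves(delta_pos=[[-0.05,0.003,0],[-0.1,0.006,0],[-0.1,0.006,0],[-0.2,0.012,0.1],[-0.3,0.018,0.3],[-0.3,0.018,0.4],[-0.35,0.02,0.4],[-0.35,0.02,0.4]], dr=[[0,0,0],[0,0,0],[0,0,0],[0,0,0],[0,0,0],[0,0,0],[0,0,0],[0,0,0]], jaw=[1,1,1,1,1,1,1,1])

```text
time: 4.8
tool_pos: [0.4157, 0.027, 0.1781]
tool_rot: [-3.141, 0.005, 3.082]
contact_force: [0.5, -0.2, -0.7]
opening: 0.0918
grip_force: 0.0
```

```bash
python3 - <<'E'
from crop import *
im,o=crop("crop3.png")
print(telemetry.observe()["tool_pos"])
E
```

```text
rail 562 [584.8  17.3] [139.9  48.9] 86.52
red 186 [ 595.8 -112.9] [25.2 90.5] 86.61
alu 942 [606.1  46. ] [295.2  90.6] 89.39
[0.41518522 0.02711857 0.18041349]
```

View pics/crop3.png

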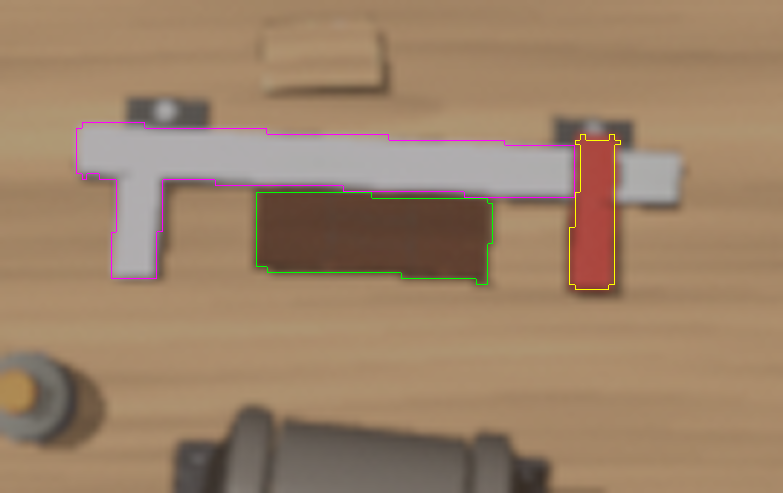

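The crop shows the rail flush against the fence (256–490, 195–280) at yaw -3.5°, which matches the fence. Next is the red stop, with the jaws shut.

apply_moves(delta_pos=[[0.39,-0.49,0],[0.39,-0.49,0],[0.39,-0.49,0],[0.39,-0.49,0],[0.39,-0.49,0],[0.39,-0.49,0],[0.39,-0.49,0],[0.39,-0.49,0]], dr=[[0,0,0],[0,0,0],[0,0,0],[0,0,0],[0,0,0],[0,0,0],[0,0,0],[0,0,0]], jaw=[0,0,0,0,0,0,0,0], force=20)

```text
time: 5.52
tool_pos: [0.5725, -0.171, 0.1734]
tool_rot: [3.141, -0.0, 3.079]
contact_force: [-0.2, 0.6, 0.4]
opening: 0.0436
grip_force: 0.0
```

apply_moves(delta_pos=[[0,0,0],[0,0,0],[0,0,0],[0,0,-0.1],[0,0,-0.2],[0,0,-0.3],[0,0,-0.38],[0,0,-0.38]], dr=[[0,0,0],[0,0,0],[0,0,0],[0,0,0],[0,0,0],[0,0,0],[0,0,0],[0,0,0]], jaw=[0,0,0,0,0,0,0,0])

```text
time: 6.18
tool_pos: [0.5671, -0.1663, 0.017]
tool_rot: [3.137, -0.011, 3.083]
contact_force: [-1.4, 1.0, -0.6]
opening: 0.0003
grip_force: 0.0
```

apply_moves(delta_pos=[[0,0,0],[0.0024,0.04,0],[0.0048,0.08,0],[0.0072,0.12,0],[0.0096,0.16,0],[0.012,0.2,0],[0.0144,0.24,0],[0.0144,0.24,0]], dr=[[0,0,0],[0,0,0],[0,0,0],[0,0,0],[0,0,0],[0,0,0],[0,0,0],[0,0,0]], jaw=[0,0,0,0,0,0,0,0])

```text
time: 6.85
tool_pos: [0.5792, -0.071, 0.0263]
tool_rot: [-3.141, 0.005, 3.084]
contact_force: [0.1, 0.9, 0.3]
opening: 0.0003
grip_force: 0.0
```

```bash
python3 - <<'E'
from h import *
a=snap("top","t4.png"); b=snap("side","s4.png")
c=cv2.resize(a[140:225,190:325],(762,480)) 
d=cv2.resize(b[120:270,160:400],(768,480)); 
cv2.imwrite("pics/v4.png",cv2.resize(np.vstack([c,d[:,:762]]),(476,600))[:,:,::-1])
s=telemetry.observe();print(s["tool_pos"],s["contact_force"])
E
```

```text
[ 0.57879656 -0.07299558  0.02545834] [ 0.52194291  0.26107425 -0.60534085]
```

View pics/v4.png

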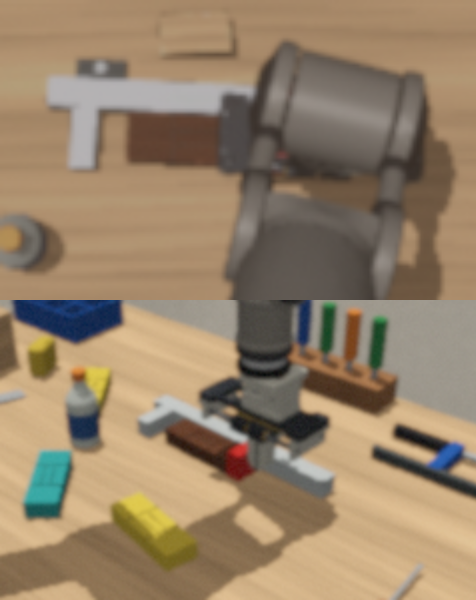

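The red stop is now pushing the rail along the fence, and the rail still looks flush. I'll go on slowly.

apply_moves(delta_pos=[[0.0006,0.01,0],[0.0012,0.02,0],[0.0018,0.03,0],[0.0024,0.04,0],[0.003,0.05,0],[0.0036,0.06,0],[0.0042,0.07,0],[0.0042,0.07,0]], dr=[[0,0,0],[0,0,0],[0,0,0],[0,0,0],[0,0,0],[0,0,0],[0,0,0],[0,0,0]], jaw=[0,0,0,0,0,0,0,0])

```text
time: 7.62
tool_pos: [0.5789, -0.0441, 0.0226]
tool_rot: [3.141, -0.0, 3.082]
contact_force: [0.8, 0.1, 0.8]
opening: 0.0005
grip_force: 0.2
```

apply_moves(delta_pos=[[0.0003,0.005,0],[0.0006,0.01,0],[0.0009,0.015,0],[0.001,0.018,0],[0.001,0.018,0]], dr=[[0,0,0],[0,0,0],[0,0,0],[0,0,0],[0,0,0]], jaw=[0,0,0,0,0])

```text
time: 8.03
tool_pos: [0.5791, -0.0385, 0.0226]
tool_rot: [-3.14, -0.0, 3.082]
contact_force: [0.3, -6.2, 0.7]
opening: 0.0005
grip_force: 3.2
```

apply_moves(delta_pos=[[0.0002,0.003,0],[0.0003,0.006,0],[0.0003,0.006,0],[0.0003,0.006,0]], dr=[[0,0,0],[0,0,0],[0,0,0],[0,0,0]], jaw=[0,0,0,0])

```text
time: 8.37
tool_pos: [0.5791, -0.0384, 0.0226]
tool_rot: [-3.138, -0.0, 3.082]
contact_force: [-0.8, -15.7, 0.1]
opening: 0.0005
grip_force: 8.0
```

Stalled at 15.7 N with the TCP within 2 mm of where it should be, so the rail is trapped. Backing away and looking.

apply_moves(delta_pos=[[-0.003,-0.05,0],[-0.006,-0.1,0],[-0.006,-0.1,0],[-0.006,-0.1,0.1],[-0.006,-0.1,0.2],[-0.006,-0.1,0.3],[-0.1,-0.1,0.4],[-0.2,-0.1,0.4]], dr=[[0,0,0],[0,0,0],[0,0,0],[0,0,0],[0,0,0],[0,0,0],[0,0,0],[0,0,0]], jaw=[0,0,0,0,0,0,0,0])

```text
time: 9.03
tool_pos: [0.5109, -0.0753, 0.1857]
tool_rot: [-3.14, 0.01, 3.083]
contact_force: [-0.1, -0.5, 0.5]
opening: 0.0006
grip_force: 0.0
```

apply_moves(delta_pos=[[-0.1,0,0],[-0.2,0,0],[-0.25,0,0],[-0.25,0,0],[-0.25,0,0]], dr=[[0,0,0],[0,0,0],[0,0,0],[0,0,0],[0,0,0]], jaw=[0,0,0,0,0])

```text
time: 9.45
tool_pos: [0.407, -0.0747, 0.1814]
tool_rot: [3.141, 0.0, 3.081]
contact_force: [-0.3, -0.1, 0.5]
opening: 0.0006
grip_force: 0.0
```

```bash
python3 - <<'E'
from crop import *
im,o=crop("crop5.png"); s=telemetry.observe(); print(s["tool_pos"],s["qpos"])
b=eyes.read_camera("side"); cv2.imwrite("pics/s5.png",cv2.resize(b[140:240,190:350],None,fx=4.8,fy=4.8,interpolation=cv2.INTER_CUBIC)[:,:,::-1])
E
```

```text
rail 540 [588.7  74.4] [135.1  48.2] 87.09
red 186 [600.3  -5.6] [24.  89.7] 89.26
alu 654 [606.7  99.8] [187.6  90.6] 89.39
[ 0.40804269 -0.07499107  0.18140499] [-3.67479137e-01  1.89004520e-01  1.87473871e+00  7.52219926e-04
  1.07710915e+00 -1.87871984e+00]
```

View pics/crop5.png

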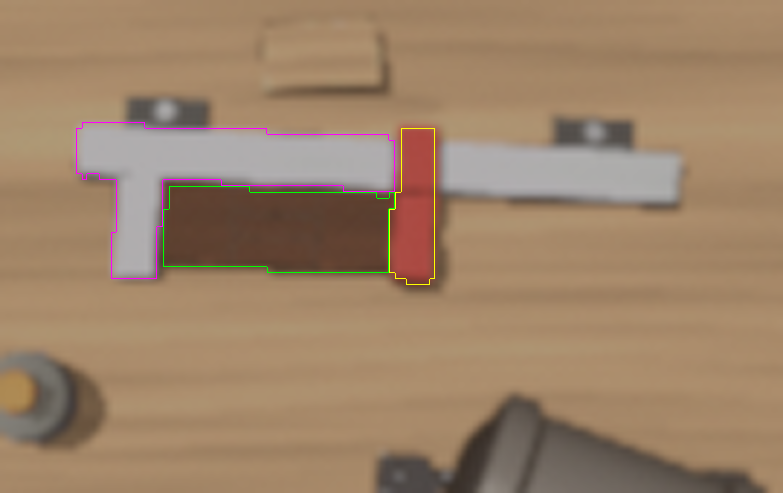

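View pics/s5.png

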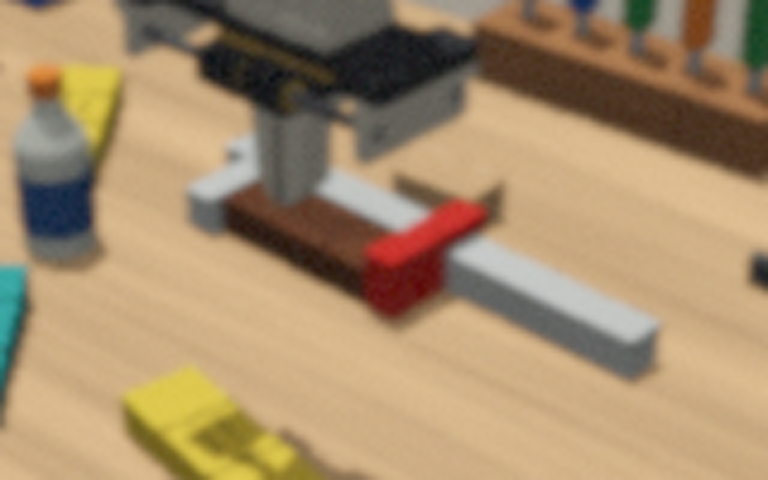

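The top crop shows the rail (163–390, 190–272) butted against the end stop, the fence and the red stop; the side view agrees. One last sub-pixel check of its front edge against the fence.

```bash
python3 - <<'E'
from h import *
for f,us in(('full_crop3.png',range(237,272)),('full_crop5.png',range(221,255))):
    V=cv2.imread('pics/'+f).max(axis=2).astype(float)
    e=[];g=[]
    for u in us:
        c=V[:,u]; i=182
        while c[i]<125: i+=1
        e.append((u,i-1+(125-c[i-1])/(c[i]-c[i-1]))); i=180
        while c[i]<125: i-=1
        g.append((u,i+(125-c[i])/(c[i+1]-c[i])))
    for q in(e,g):
        P=ray("top",q,.028); p=np.polyfit(P[:,1],P[:,0],1); print(f,p[0],p[0]-.0598,"x at y=.04",np.polyval(p,.04))
E
```

```text
full_crop3.png 0.05089523540961031 -0.008904764590389691 x at y=.04 0.5613046267619234
full_crop3.png 0.05820150757342848 -0.0015984924265715211 x at y=.04 0.6137466591236065
full_crop5.png 0.05131136958482968 -0.008488630415170319 x at y=.04 0.5616723537138196
full_crop5.png 0.06178736702066366 0.001987367020663662 x at y=.04 0.6135963155409172
```

```bash
python3 -c "
from cell import job; print(job.hand_in())"
```

```text
the job is handed in; nothing more can be done
None
```

The rail is pushed flat against the fence and trapped between the red stop and the fixed end stop with no visible gaps. The bystanders were not touched, the arm is clear of everything, and the job was handed in at about 9.5 s of the 45 s allowed.

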